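# Uncap the coupling fixture and lay the bent probe in its rests

## Task

The port of the coupling fixture is closed by a spring-loaded cap: press the cap down, turn it anticlockwise until its ears are out of the claws, lift it off and stand it upright on its plug on the floor of the grey tray. Then lay the probe with the two bent ends across the open port so that each bent end rests down in one of the two V-notches of the fixture (either way round). Leave everything else where it is.

Things in the scene. Friction and masses are not known exactly. Their poses are not given: they have to be found in the camera images.
- fixture: Grey fixture fixed to the bench: plinth 130 (its x) x 256 (its y) x 30 mm high; origin at the centre of its underside. In the middle of its top stands the capped port. Two V-notch rests, tops 99 mm above the bench, stand towards its +y and -y, no part of them nearer than 80 mm to the port axis.
- cap: Black ribbed loose cap, 130 g, 74 mm tall; origin at the centre of its underside, z along its axis. From below: steel plug 36 mm diameter to 14 mm, flange 52 mm to 22 mm, round grip knob 40 mm to 74 mm. Two steel ears, 12 mm wide, reach 38 mm from the axis along its +x and -x, 16 to 22 mm up. At the start its origin is 44 mm above the bench (knob top 118 mm).
- plunger (a joint): Spring plunger in the port under the cap, in m: about 0 with the cap up in its claws, grows as the cap is pressed (8 N at once, 13 N at the hard stop, 8 mm down), slightly negative with the cap off. The cap turns freely when pressed 5.5 to 8 mm; keep it pressed while turning. The cap's plug sits 6 mm deep in the port's neck then lifts straight out.
- port (a point): Centre of the rim of the port, a round aluminium neck of 52 mm outer diameter, rim 50 mm above the bench, at fixture frame (0, 0, 50) mm; axes as the fixture's.
- tray: Grey open tray fixed to the bench, 140 x 140 mm outside, 25 mm high, walls and floor 4 mm thick; origin at the centre of its underside. The cap is to stand on its floor, near enough the middle (axis within 50 mm along both tray axes). A small adapter stands in its corner towards +x, +y (48, 46 mm from the centre).
- adapter: Small brass adapter, 22 mm diameter, 20 mm high, loose in the tray's corner, not to be disturbed; origin at the centre of its underside.
- probe: Bent probe, 160 g, flat on the bench: 10 mm copper tube, in its middle a steel block 16 (x) x 40 (y) x 22 mm high to grip. Origin: centre of the underside; tube axis 5 mm up. Middle run 144 mm along its y; ends 64 mm long, bent 40 degrees in the flat plane: +y end to +x, -y end to -x (an open Z, 250 mm). Seated: origin over the port axis, 85 mm above the bench, y parallel to the fixture's y.
- end_a (a point): On the tube axis of the probe's +y bent end, 36 mm from the bend: probe frame (23, 100, 5) mm.
- end_b (a point): On the tube axis of the probe's -y bent end, 36 mm from the bend: probe frame (-23, -100, 5) mm.
- notch_a (a point): Tube axis when resting in the V-notch at the fixture's +y: fixture frame (23.1, 99.6, 90) mm. The 90 degree V, 24 mm wide at the mouth and 24 mm long, runs along the bent end, turned 40 degrees from the fixture's +y towards +x.
- notch_b (a point): The same for the V-notch towards the fixture's -y: fixture frame (-23.1, -99.6, 90) mm, V parallel to the other.
- rod: A bystander: straight 180 mm copper tube with a similar steel block, lying at the far side; origin at the centre of its underside.
- waveguide: A bystander: brass waveguide piece 106 mm long with two square flanges, far side.
- load: A bystander: aluminium and brass cylinder, 34 mm diameter, 51 mm high, far side.
- claw (a point): Two steel claws over the ears, 29 to 47 mm from the port axis; this point: top of the one at the fixture's +x, 38 mm from the axis, 71 mm above the bench (the other is at -x). A lip hanging 4.5 mm stops the ear turning anticlockwise (from above) unless the cap is pressed; clockwise is blocked. Turned 45 degrees or more (50 to 60 is good, no stop) the ears are clear and the cap lifts out.
- elbow: A bystander: small brass fitting, 22 mm diameter, 26 mm high, standing loose on the fixture's plinth at fixture frame (-45, 95) mm; origin at the centre of its underside.
Things that resemble listed ones, but are neither listed nor needed, are in the scene too. There is more than one size of the cap; the job needs the middle-sized.

How it is judged:
On the way, in this order (a step that is already met when the one before it is completed fails the run):
1. the cap is turned anticlockwise while it is pressed down against the spring (value of joint plunger above 0.003 m and angle between the x axis of cap and the x axis of fixture, either way round above 0.4 rad and horizontal distance between cap and port below 0.006 m), for 0.05 s.
2. the cap is lifted off the port (z of cap in the frame of fixture above 0.06 m), for 0.1 s.
3. the cap stands in the tray (z of cap in the frame of tray below 0.009 m and horizontal distance between cap and tray below 0.071 m and angle between cap's own z axis and vertical below 0.2 rad), for 0.2 s.
At the end, for the whole second after the job is handed in: Cap upright (within 0.2 rad) on the tray floor, its axis within 50 mm of the tray centre along both tray axes; each end point of the probe within 12 mm of its notch point (either way round) and at most 4 mm above it; both at rest (x of cap in the frame of tray between -0.05 and 0.05 m and y of cap in the frame of tray between -0.05 and 0.05 m and z of cap in the frame of tray below 0.009 m and angle between cap's own z axis and vertical below 0.2 rad and ((distance between end_a and notch_a below 0.012 m and distance between end_b and notch_b below 0.012 m) or (distance between end_a and notch_b below 0.012 m and distance between end_b and notch_a below 0.012 m)) and z of each of end_a, end_b in the frame of fixture below 0.094 m and linear speed of each of probe, cap below 0.02 m/s); the robot touches nothing.
It fails at once if another loose part (adapter, brass fitting, straight rod, waveguide or load) is pushed more than 25 mm from its place (distance of any of adapter, elbow, rod, waveguide, load from where it was at the start of the episode above 0.025 m).
It also fails if it takes over 58 s, if anything falls off the work surface, if the arm or the gripper's body presses on something with over 40 N, if the wrist force passes 120 N, or if a joint passes its speed limit or range.

## Robot

A 6-joint arm with a two-finger parallel gripper is mounted at the origin on the work surface. World frame = base frame: x ahead of the robot, y to its left, z up, the work surface at z = 0. Lengths are in m, angles in rad, forces in N, time in s.
With the tool pointing down it reaches from about 0.375 to 0.9 m from the base axis. Payload 3.1 kg.
Tool frame: the origin (TCP) lies on the centre line of the jaws, within the pads' length; the fingertips stand 14 mm ahead of it and the grasp point (between the pads) lies 5 mm behind it; y points along the fingers, z is the direction in which the jaws open and shut, and the axes are right-handed (so a half turn about y gives the same grasp; the last joint's range is limited). The gripper opens to 87 mm and grips with 3 to 60 N. Pads are 19 mm wide; open, the fingers measure 117 mm over their backs; the gripper's body (75 mm by 190 mm) begins 51 mm behind the grasp point.
Start: joints at [-1.288, 0.527, 1.433, -0, 1.181, -0.178], TCP at [0.278, -0.559, 0.237] pointing down, gripper open.
Joint ranges: [-3.08, 3.08], [-0.75, 2.2], [0.22, 2.44], [-1.43, 4.57], [0, 2.65], [-2.85, 2.85]. Speed limits (rad/s): [2.79, 2.79, 3.14, 3.14, 3.14, 3.14].

## Interface

Orientations are given as a unit quaternion [x, y, z, w].
In Python, from rig import robot, vision gives the robot as it stands.
- The arm moves only by the shell command python3 -m crank 'ROWS' [FORCE]. ROWS is JSON, a list of rows, each a list of 7 numbers: the shift along the tool's x, y, z as a fraction of full scale, then the turn, a rotation vector about the tool's x, y, z as a fraction of full scale, then the gripper command: -1 is shut, 1 is fully open, values between are in proportion. In form: [[x, y, z, wx, wy, wz, grip], ...]. A call has 1 to 10 rows; each row is the pose to reach, as a shift and turn from the pose commanded when the call began, along the tool's axes at that moment, turning the shorter way round; what a row does not reach only later rows make up. Full scale, the value 1, is 50 cm for a shift and pi rad for a turn. A row lasts 1/8 s, in which the tool goes at most 62.5 mm and 10.7 degrees, less where a joint would pass 70% of its speed; a pose out of reach is approached as far as the arm can. A call with a number of a shift or a turn outside -1 to 1 is refused whole. A call with a gripper value outside its range is refused whole. The fingers move at their own pace and stop on an object; FORCE is the grip in N (left out, the last holds). Time passes only in rows, so rows that repeat a pose let the fingers close. It gives the time, the measured TCP pose, the force and the opening at its end, in the units of the state.
- robot.get_obs(): the state, without advancing time (a new reading comes with each control period).
- vision.camera(name): name is "scene" or "side" or "wrist"; returns the picture (400x640x3 uint8, blue, green, red); there is no depth.
- vision.camera_info(name): a dict with "vfov" (degrees; the focal length in pixels is half the picture's height over the tangent of half this angle, whatever the lens; pixels are square), "cx", "cy" (the principal point, pixels), "world_from_camera" (4x4, takes a point from camera to world coordinates); the wrist camera has in their place "tool_from_camera" (4x4, takes a point from camera to tool coordinates, whose origin is the TCP and whose axes are the tool frame's). Camera axes: x right, y up, looking along -z (the intrinsics and any distortion apply to the point x, -y, -z); pixel columns grow to the right and rows downward; lengths in m; the calibration is good to about 2 mm. A picture is of the moment at which its call begins: read the wrist's pose just before it. camera_info takes no time and is no camera call.
- robot.hand_in(): hands the job in, once; it reports no verdict.
The state is a dict: "time": time; "q": joint angles; "joint_velocities": joint speeds; "joint_torque": joint torques, N m; "position": TCP position; "tool_rot": TCP orientation; "ft_force": force on the tool from outside, world axes, zero at the start; "moment": the same for the moment, N m; "grip_width": finger opening in m.
Only numpy, scipy, OpenCV 4.12 (cv2) and the standard library are available. Lean on these libraries where they do the work, as an engineer would, in place of code of your own. Each camera call takes 0.05 s, during which the arm holds its last target.

## Working session

There is one attempt and no reset: what is moved stays moved. The work goes in short steps, Python scripts to look and compute and a shell command to move; the robot and the scene stay as the last step left them, time stands still between calls to the robot, and variables do not carry over. Pictures are saved under pics/ and viewed, and the job is handed in when it is done.

```bash
ls; mkdir -p pics
python3 - <<'E'
from rig import robot, vision
import cv2, numpy as np
np.set_printoptions(precision=4,suppress=True)
print(robot.get_obs())
for n in ["scene","side","wrist"]:
    im=vision.camera(n); cv2.imwrite(f"pics/{n}0.png",im)
    print(n,vision.camera_info(n))
E
```

```text
pics
{'time': 0.0, 'q': array([-1.2875,  0.5285,  1.4339, -0.    ,  1.1814, -0.1785]), 'joint_velocities': array([-0.0008,  0.0005,  0.0004, -0.0007, -0.0001, -0.0019]), 'joint_torque': array([ -0.0007, -44.005 , -17.6592,   0.0632,   0.0581,  -0.0002]), 'position': array([ 0.2783, -0.5588,  0.2356]), 'tool_rot': array([-0.1619,  0.6891, -0.6876,  0.1618]), 'ft_force': array([ 0.2118,  0.6262, -0.4605]), 'moment': array([-0.035 ,  0.0221, -0.0377]), 'grip_width': 0.08722328735445586}
scene {'vfov': 54.36854573608441, 'cx': 318.29849042383944, 'cy': 198.911179818525, 'world_from_camera': array([[-0.6222, -0.5766,  0.5296,  1.0757],
       [ 0.7826, -0.4412,  0.4391,  0.4004],
       [-0.0195,  0.6877,  0.7257,  0.729 ],
       [ 0.    ,  0.    ,  0.    ,  1.    ]])}
side {'vfov': 50.27769461115425, 'cx': 312.4346009565375, 'cy': 197.3401644469497, 'world_from_camera': array([[-0.8933,  0.2266, -0.3882,  0.2103],
       [-0.4493, -0.4763,  0.7558,  0.7624],
       [-0.0136,  0.8496,  0.5273,  0.6367],
       [ 0.    ,  0.    ,  0.    ,  1.    ]])}
wrist {'vfov': 70.48681342383021, 'cx': 316.5351725758594, 'cy': 198.12182612877896, 'tool_from_camera': array([[ 0.0012, -0.9605, -0.2782, -0.0761],
       [ 0.0013,  0.2782, -0.9605, -0.1479],
       [ 1.    ,  0.0008,  0.0015,  0.0003],
       [ 0.    ,  0.    ,  0.    ,  1.    ]])}
```

View pics/scene0.png

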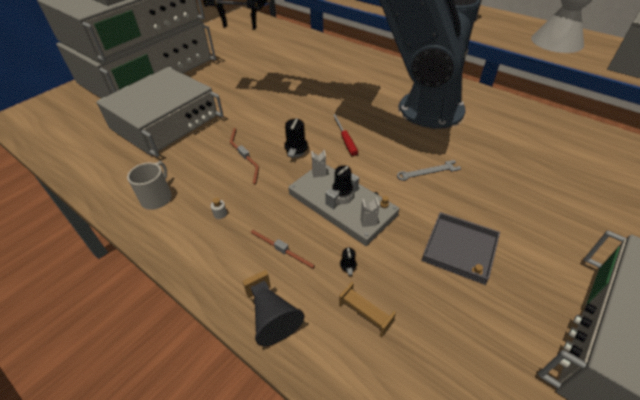

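View pics/side0.png

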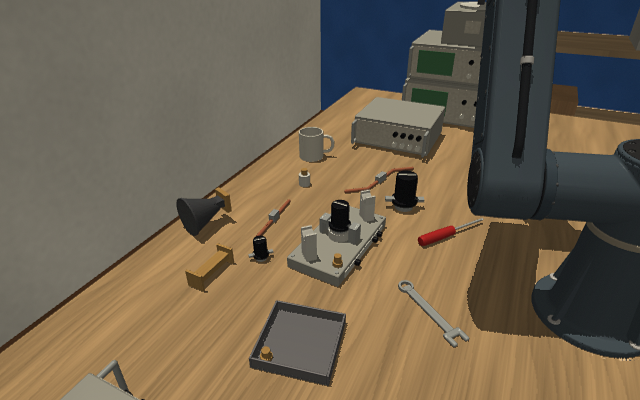

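View pics/wrist0.png

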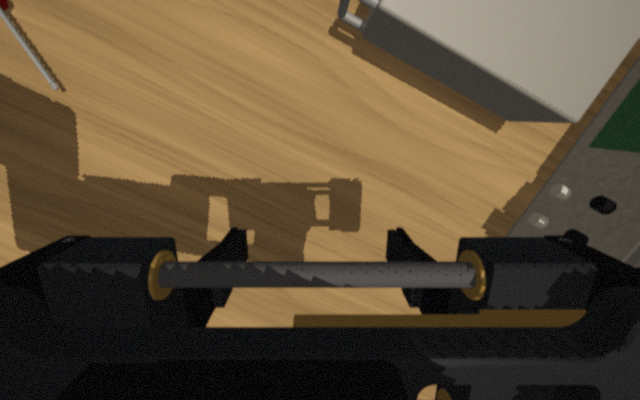

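The scene view shows three black caps: the large one at (295,138), the small one at (348,260), and one in the fixture's claws at (342,180). The one in the claws fits. The Z-shaped probe is at (243,152); the part at (282,247) is the straight rod. I'll confirm with enlarged crops.

```bash
cat > h.py <<'E'
import numpy as np, cv2
from rig import robot, vision
from scipy.spatial.transform import Rotation as R
np.set_printoptions(precision=4,suppress=True)
def crop(src,x0,y0,w,h,s,out):
    im=cv2.imread(src)[y0:y0+h,x0:x0+w]
    im=cv2.resize(im,None,fx=s,fy=s,interpolation=cv2.INTER_CUBIC)
    for x in range((x0+19)//20*20,x0+w,20):
        cv2.putText(im,str(x),(int((x-x0)*s),10),0,0.35,(0,255,255),1); cv2.line(im,(int((x-x0+.5)*s),12),(int((x-x0+.5)*s),18),(0,255,255),1)
    for y in range((y0+19)//20*20,y0+h,20):
        cv2.putText(im,str(y),(0,int((y-y0)*s)+4),0,0.35,(0,255,255),1); cv2.line(im,(24,int((y-y0+.5)*s)),(30,int((y-y0+.5)*s)),(0,255,255),1)
    cv2.imwrite(out,im)
def cam(n,obs=None):
    i=vision.camera_info(n); f=200/np.tan(np.radians(i['vfov'])/2)
    if n=='wrist':
        o=obs or robot.get_obs(); T=np.eye(4); T[:3,:3]=R.from_quat(o['tool_rot']).as_matrix(); T[:3,3]=o['position']
        W=T@np.array(i['tool_from_camera'])
    else: W=np.array(i['world_from_camera'])
    return f,i['cx'],i['cy'],W
def ray(c,u,v):
    f,cx,cy,W=c; d=np.array([(u-cx)/f,-(v-cy)/f,-1]); return W[:3,3],W[:3,:3]@d
def onz(c,u,v,z):
    o,d=ray(c,u,v); return o+d*(z-o[2])/d[2]
def proj(c,P):
    f,cx,cy,W=c; p=(np.atleast_2d(P)-W[:3,3])@W[:3,:3]; return np.c_[cx+f*p[:,0]/-p[:,2],cy-f*p[:,1]/-p[:,2]]
E
python3 - <<'E'
from h import *
crop('pics/scene0.png',220,110,190,140,4,'pics/s1.png')
crop('pics/side0.png',280,160,140,130,4.5,'pics/d1.png')
crop('pics/scene0.png',410,200,110,90,6,'pics/s2.png')
crop('pics/side0.png',240,290,120,100,6,'pics/d2.png')
E
```

```text
(no output)
```

View pics/s1.png

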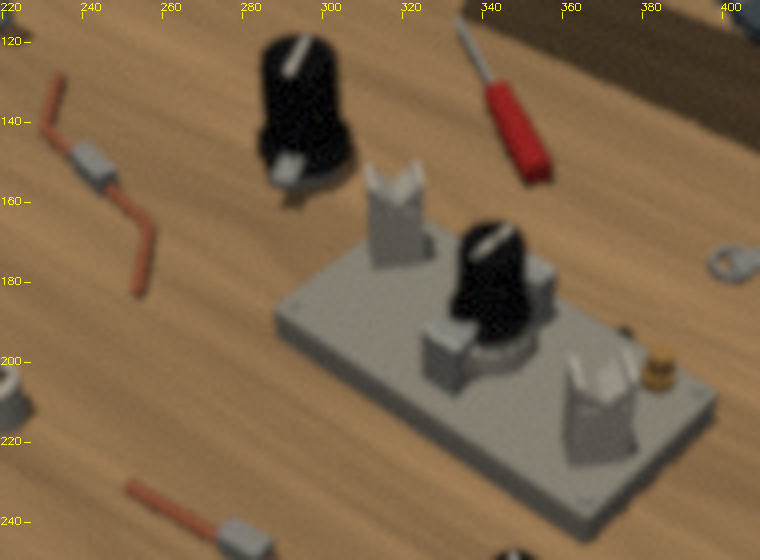

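View pics/d1.png

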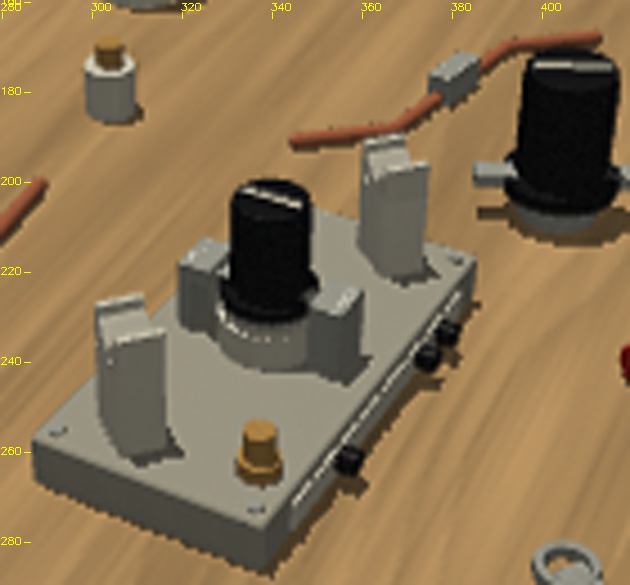

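View pics/s2.png

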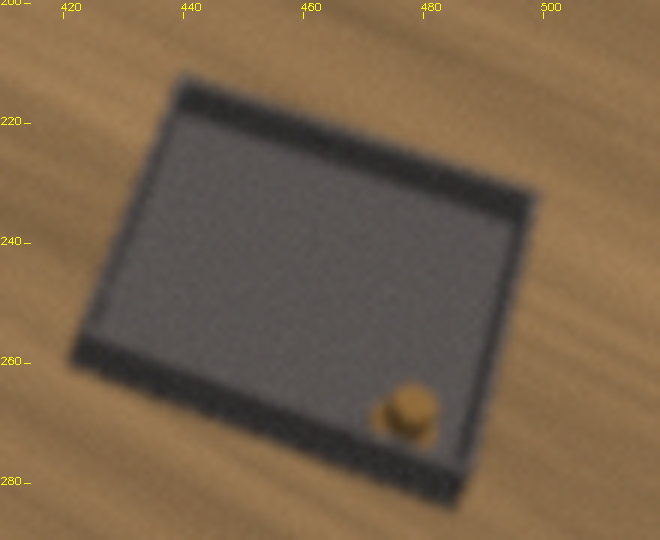

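View pics/d2.png

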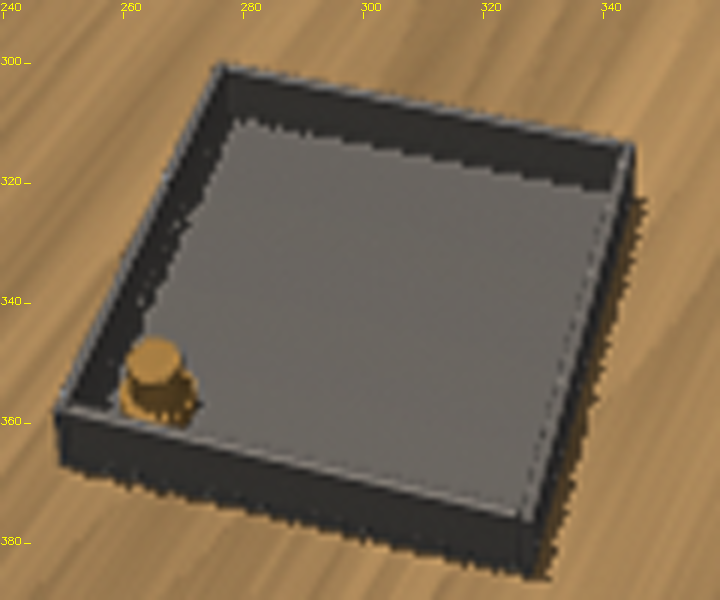

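```bash
cat > fit.py <<'E'
from h import *
from scipy.optimize import least_squares
def unc(p,s,x0,y0): return (np.array(p)+.5)/s-.5+np.array([x0,y0])
def fit(obs,x0,z=0):
    # obs: list of (cam, local pt, px)
    def res(p):
        c,s=np.cos(p[2]),np.sin(p[2]); r=[]
        for cm,l,u in obs:
            P=[p[0]+c*l[0]-s*l[1],p[1]+s*l[0]+c*l[1],z+l[2]]
            r+=list(proj(cm,P)[0]-u)
        return r
    a=least_squares(res,x0); return a.x,np.reshape(a.fun,(-1,2))
E
python3 - <<'E'
from fit import *
S=cam('scene');D=cam('side')
u1=lambda *p:unc(p,4,220,110); v1=lambda *p:unc(p,4.5,280,160); v2=lambda *p:unc(p,6,240,290); u2=lambda *p:unc(p,6,410,200)
m=.001
fs=[(S,(.065,.128,.03),u1(588,517)),(S,(-.065,.128,.03),u1(717,393)),(S,(.065,-.128,.03),u1(277,313)),(S,(0,0,.118),u1(491,236)),
 (S,(.065,-.128,0),u1(277,335)),(S,(.065,.128,0),u1(584,543))]
fd=[(D,(.065,.128,.03),v1(33,442)),(D,(-.065,.128,.03),v1(268,527)),(D,(-.065,-.128,.03),v1(476,262)),(D,(0,0,.118),v1(271,194)),
 (D,(.065,.128,0),v1(35,483)),(D,(-.065,.128,0),v1(266,575))]
g=[.6,-.05,0]
for o in (fs,fd,fs+fd):
  best=min((fit(o,[.6,-.05,a]) for a in np.arange(-3,3.2,1)),key=lambda t:(t[1]**2).sum()); print('fixture',best[0],'\n',best[1])
t=[(D,(.07,.07,.025),v2(58,410)),(D,(-.07,.07,.025),v2(527,517)),(D,(-.07,-.07,.025),v2(633,145)),(D,(.07,-.07,.025),v2(220,65))]
ts=[(S,(-.07,-.07,.025),u2(180,73)),(S,(-.07,.07,.025),u2(537,190))]
for o in (t,t+ts):
  best=min((fit(o,[.6,.25,a]) for a in np.arange(-3,3.2,1)),key=lambda t:(t[1]**2).sum()); print('tray',best[0],'\n',best[1])
e=(.0411,.121,.005)
ps=[(S,(0,.072,.005),u1(45,130)),(S,e,u1(60,75)),(S,(0,-.072,.005),u1(152,228)),(S,(-e[0],-e[1],.005),u1(138,293)),(S,(0,0,.022),u1(93,159))]
pd=[(D,(0,.072,.005),v1(510,47)),(D,e,v1(600,38)),(D,(0,-.072,.005),v1(395,130)),(D,(-e[0],-e[1],.005),v1(292,142)),(D,(0,0,.022),v1(455,72))]
for o in (ps,pd,ps+pd):
  best=min((fit(o,[.6,-.2,a]) for a in np.arange(-3,3.2,1)),key=lambda t:(t[1]**2).sum()); print('probe',best[0],'\n',best[1])
E
```

```text
fixture [ 0.5217  0.0179 -0.0755] 
 [[ 0.0378 -0.1188]
 [ 1.083  -1.0278]
 [-1.4344 -2.3138]
 [ 0.5744  1.0001]
 [-0.5515  0.3524]
 [ 0.1184  1.37  ]]
fixture [ 0.5234  0.0168 -0.0626] 
 [[-0.4035 -0.7516]
 [-0.1174  0.238 ]
 [ 0.4249 -1.8036]
 [ 0.3364  1.0938]
 [-0.2371  0.516 ]
 [ 0.0525  0.2527]]
fixture [ 0.5223  0.0175 -0.0695] 
 [[ 0.0851 -0.1327]
 [ 0.8574 -1.1981]
 [-1.8191 -2.0105]
 [ 0.2802  1.0804]
 [-0.9273  0.6552]
 [ 0.1646  1.3562]
 [-0.3761 -0.6928]
 [-0.2795  0.5648]
 [ 0.9923 -1.3847]
 [ 0.633   1.3413]
 [-0.21    0.5758]
 [-0.107   0.5836]]
tray [ 0.4721  0.312  -6.0861] 
 [[-1.138  -0.0643]
 [ 0.8896  0.8011]
 [ 0.6475 -0.5394]
 [-0.4434 -0.8905]]
tray [0.4722 0.312  0.1977] 
 [[-1.2017 -0.0653]
 [ 0.8359  0.7513]
 [ 0.5518 -0.5853]
 [-0.5427 -0.8998]
 [-0.5654 -0.6908]
 [ 0.7087  0.0217]]
probe [ 0.538  -0.3208  2.9221] 
 [[ 0.2672 -0.1189]
 [ 0.0622  0.7556]
 [-0.3654 -0.0433]
 [ 0.1251 -0.3317]
 [-0.0693 -0.0916]]
probe [ 0.537 -0.322  2.902] 
 [[ 0.0776  0.4852]
 [-0.3007  0.631 ]
 [-0.5923  0.3827]
 [ 0.7339 -0.135 ]
 [ 0.0626 -1.2022]]
probe [ 0.5373 -0.3214  2.9144] 
 [[ 0.4726 -0.4027]
 [ 0.4128  0.4915]
 [-0.4986 -0.2   ]
 [-0.1928 -0.5023]
 [-0.0286 -0.3159]
 [-0.3193  0.4585]
 [-0.7914  0.4875]
 [-0.4975  0.5492]
 [ 0.8809  0.1742]
 [-0.0932 -1.1403]]
```

Run:
```python
from h import *
o=robot.get_obs(); M=R.from_quat(o['tool_rot']).as_matrix(); print(M, o['q'])
for P in ([.5222,.0175,.25],[.5373,-.3214,.2],[.4722,.312,.2]):
  d=M.T@(np.array(P)-o['position']); print(P,d,d/.5, np.degrees(np.arctan2(P[1],P[0])))
print(np.degrees(np.arctan2(M[1,2],M[0,2])))
```

```text
[[-0.8952 -0.0005  0.4456]
 [-0.4456  0.0016 -0.8952]
 [-0.0003 -1.     -0.0017]] [-1.2875  0.5283  1.4336 -0.      1.1814 -0.1785]
[0.5222, 0.0175, 0.25] [-0.4752 -0.0134 -0.4074] [-0.9504 -0.0268 -0.8149] 1.9193815388038913
[0.5373, -0.3214, 0.2] [-0.3377  0.0361 -0.0972] [-0.6753  0.0721 -0.1945] -30.886853704938417
[0.4722, 0.312, 0.2] [-0.5616  0.0371 -0.6933] [-1.1233  0.0742 -1.3866] 33.454214429109136
-63.538402596402726
```

```bash
python3 -m crank '[[-0.08,-0.04,-0.07,0,0,0,1],[-0.19,-0.068,-0.16,0,0,0,1],[-0.29,-0.068,-0.25,0,0,0,1],[-0.38,-0.068,-0.325,0,0,0,1],[-0.475,-0.068,-0.41,0,0,0,1],[-0.57,-0.068,-0.49,0,0,0,1],[-0.665,-0.068,-0.57,0,0,0,1],[-0.76,-0.068,-0.65,0,0,0,1],[-0.86,-0.068,-0.735,0,0,0,1],[-0.95,-0.068,-0.815,0,0,0,1]]' && python3 -m crank '[[0,0,0,0,0,0,1],[0,0,0,0,0,0,1]]'
python3 - <<'E'
from h import *
o=robot.get_obs(); im=vision.camera('wrist'); cv2.imwrite('pics/w1.png',im); print(o)
E
```

```text
time: 1.4
position: [0.5184, 0.0083, 0.2705]
tool_rot: [0.162, -0.688, 0.688, -0.162]
ft_force: [1.0, -0.5, -0.2]
grip_width: 0.0875
time: 1.65
position: [0.5174, 0.0064, 0.2702]
tool_rot: [0.163, -0.688, 0.688, -0.162]
ft_force: [0.3, -0.4, 0.4]
grip_width: 0.0871
{'time': 1.65, 'q': array([-0.2035,  0.3414,  1.658 , -0.0007,  1.1432,  0.9046]), 'joint_velocities': array([-0.0387, -0.0048,  0.0064,  0.0016, -0.0017,  0.0035]), 'joint_torque': array([  1.0166, -34.7142, -17.3368,   0.131 ,  -0.0406,   0.0006]), 'position': array([0.5174, 0.0064, 0.2702]), 'tool_rot': array([ 0.1626, -0.6882,  0.6883, -0.1618]), 'ft_force': array([ 0.331 , -0.3987,  0.3668]), 'moment': array([ 0.0012, -0.0279, -0.0599]), 'grip_width': 0.08713362107506244}
```

View pics/w1.png

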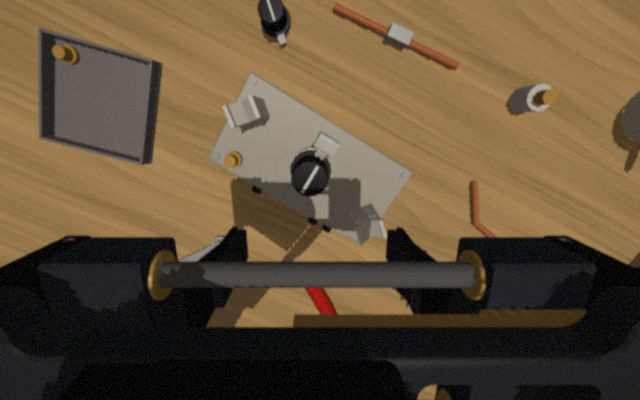

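Run:
```python
from h import *
crop('pics/w1.png',200,60,230,190,3.4,'pics/w1a.png')
crop('pics/w1.png',20,10,160,165,3.5,'pics/w1b.png')
```

```text
(no output)
```

View pics/w1a.png

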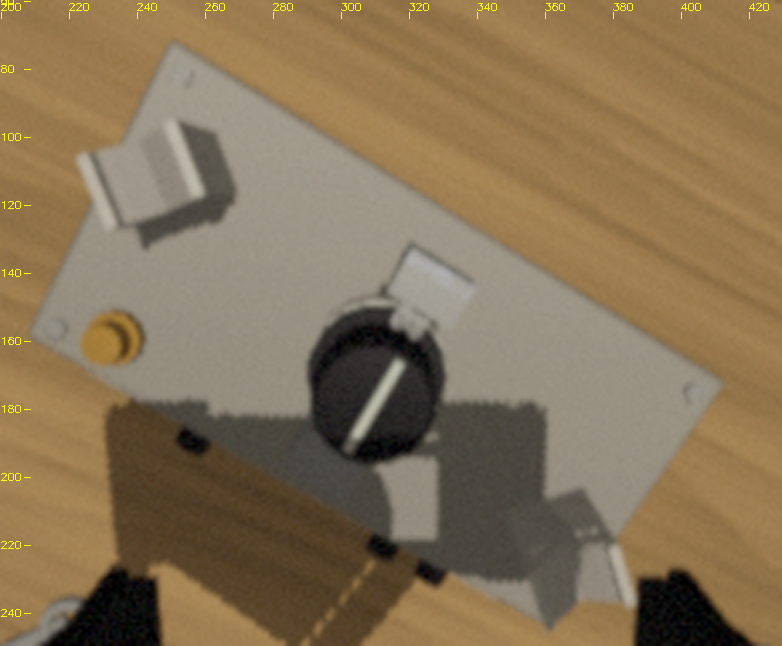

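View pics/w1b.png

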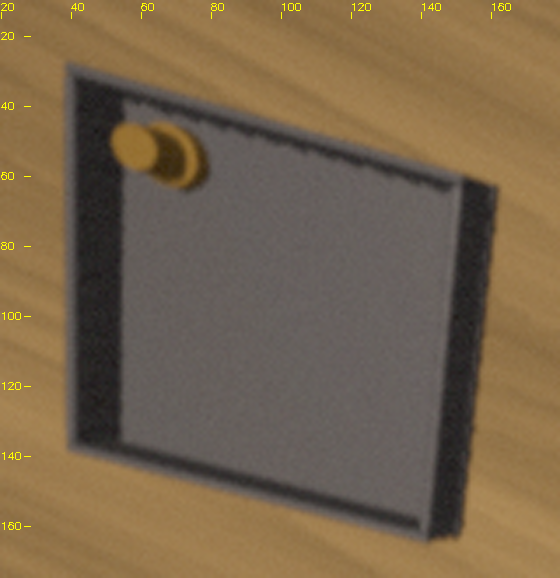

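```bash
cat > m2.py <<'E'
from fit import *
S=cam('scene');D=cam('side')
O={'position':np.array([0.5174,0.0064,0.2702]),'tool_rot':np.array([0.1626,-0.6882,0.6883,-0.1618])}
W=cam('wrist',O)
w=lambda *p:unc(p,3.4,200,60); wt=lambda *p:unc(p,3.5,20,10)
a,b=.065,.128
o=[(W,(-a,b,.03),w(30,333)),(W,(a,b,.03),w(173,41)),(W,(a,-b,.03),w(722,380)),(W,(-a,-b,.03),w(548,628))]
print('fix',*fit(o,[.52,.02,-.07]))
print('cap',onz(W,*w(376,402),.118))
c=.07
o=[(W,(c,c,.025),wt(68,62)),(W,(-c,c,.025),wt(70,450)),(W,(-c,-c,.025),wt(428,542)),(W,(c,-c,.025),wt(462,178))]
print('tray',*fit(o,[.47,.31,.2]))
E
python3 m2.py
```

```text
fix [ 0.5232  0.0185 -0.0769] [[-2.0929  0.6229]
 [-0.9386 -1.8873]
 [ 1.8373  1.0282]
 [ 1.4175  1.3594]]
cap [0.5249 0.0179 0.118 ]
tray [0.472  0.3117 0.1967] [[-0.6642 -0.3237]
 [-0.9044  0.5952]
 [ 0.3414  0.9966]
 [ 1.2125 -0.8323]]
```

```bash
python3 -m crank '[[-0.02,0.1,-0.016,0,0,0,1],[-0.02,0.2,-0.016,0,0,0,1],[-0.02,0.26,-0.016,0,0,0,1],[-0.02,0.26,-0.016,0,0,0,1],[-0.02,0.26,-0.016,0,0,0,1]]'
python3 - <<'E'
from h import *
o=robot.get_obs(); im=vision.camera('wrist'); cv2.imwrite('pics/w2.png',im); print(o['position'],o['q'],o['ft_force'])
M=R.from_quat(o['tool_rot']).as_matrix(); print(M.T@(np.array([.5235,.018,.101])-o['position'])/.5); print(M)
cv2.imwrite('pics/sc2.png',vision.camera('side'))
print(proj(cam('wrist',o),[.5235,.018,.118]))
crop('pics/sc2.png',260,140,140,130,4.5,'pics/sc2a.png')
E
```

```text
time: 2.33
position: [0.524, 0.0166, 0.1416]
tool_rot: [0.161, -0.688, 0.689, -0.162]
ft_force: [-0.5, -0.7, 0.6]
grip_width: 0.0868
[0.524  0.0166 0.1416] [-0.1815  0.5324  1.7753 -0.0001  0.8319  0.9295] [-0.4638 -0.7153  0.5782]
[-0.0001  0.0812 -0.003 ]
[[-0.8961  0.0019  0.4437]
 [-0.4437 -0.0004 -0.8962]
 [-0.0015 -1.      0.0012]]
[[314.2119 236.694 ]]
```

View pics/w2.png

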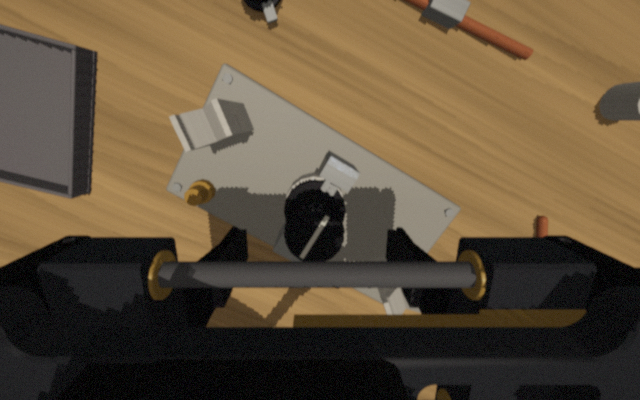

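View pics/sc2a.png

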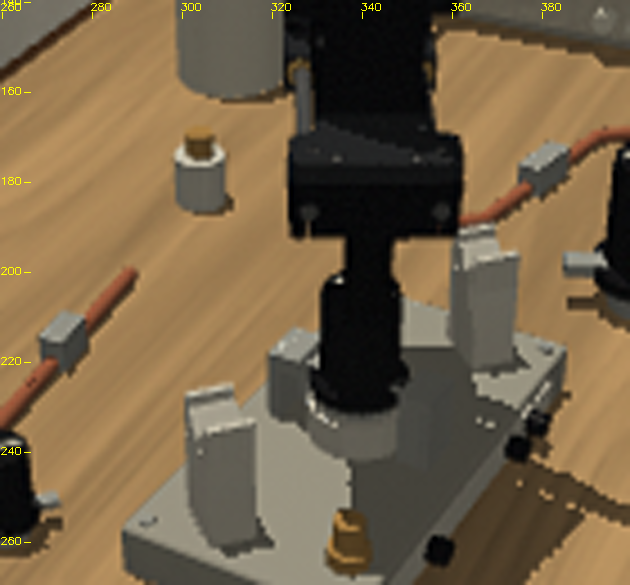

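The cap's knob sits between the open fingers at (315,237), which matches the prediction. I'll descend and grip it.

```bash
python3 -m crank '[[0,0.04,-0.003,0,0,0,1],[0,0.08,-0.003,0,0,0,1],[0,0.081,-0.003,0,0,0,1],[0,0.081,-0.003,0,0,0,-1],[0,0.081,-0.003,0,0,0,-1],[0,0.081,-0.003,0,0,0,-1],[0,0.081,-0.003,0,0,0,-1],[0,0.081,-0.003,0,0,0,-1]]' 45; python3 -c "
from h import *
o=robot.get_obs(); print(o['position'],o['ft_force'],o['moment'],o['grip_width'])"
```

```text
time: 3.42
position: [0.5226, 0.0193, 0.1001]
tool_rot: [0.162, -0.688, 0.688, -0.162]
ft_force: [-0.7, -0.6, 0.1]
grip_width: 0.0449
[0.5226 0.0193 0.1001] [-0.661  -0.5528  0.132 ] [-0.029  -0.0484  0.0217] 0.044903604422998934
```

Still closing (45 mm).

```bash
python3 -m crank '[[0,0,0,0,0,0,-1],[0,0,0,0,0,0,-1],[0,0,0,0,0,0,-1],[0,0,0,0,0,0,-1]]' 45; python3 -c "
from h import *
o=robot.get_obs(); print(o['position'],o['ft_force'],o['moment'],o['grip_width'])"
```

```text
time: 3.92
position: [0.5231, 0.0189, 0.1002]
tool_rot: [0.162, -0.688, 0.689, -0.162]
ft_force: [0.8, -3.3, 2.5]
grip_width: 0.0394
[0.5231 0.0189 0.1002] [ 0.7648 -3.2726  2.4768] [-0.7492 -0.1454  0.0534] 0.03937173624808443
```

```bash
python3 -m crank '[[0,0.007,0,0,0,0,-1],[0,0.014,0,0,0,0,-1],[0,0.014,0,0,0,0,-1],[0,0.014,0,0,0,0,-1]]' 45; python3 -c "
from h import *
o=robot.get_obs(); print(o['position'],o['ft_force'],o['moment'],o['grip_width'])"
```

```text
time: 4.42
position: [0.5232, 0.0189, 0.0942]
tool_rot: [0.161, -0.688, 0.689, -0.162]
ft_force: [-0.6, -4.3, 10.9]
grip_width: 0.039
[0.5232 0.0189 0.0942] [-0.648  -4.3104 10.8693] [-0.7678  0.2262 -0.0253] 0.03904475104354433
```

```bash
python3 -m crank '[[0,0.0025,0,0,0,0,-1],[0,0.0025,0,0,0,0,-1],[0,0.0025,0,0,0,0,-1]]' 45; python3 -c "
from h import *
o=robot.get_obs(); print(o['position'],o['ft_force'],o['moment'],o['grip_width'])"
```

```text
time: 4.8
position: [0.5232, 0.0189, 0.0931]
tool_rot: [0.161, -0.688, 0.689, -0.162]
ft_force: [-0.6, -4.5, 11.5]
grip_width: 0.039
[0.5232 0.0189 0.0931] [-0.6324 -4.4873 11.4777] [-0.7655  0.2018  0.021 ] 0.038993716364368956
```

```bash
python3 -m crank '[[0,0,0,0,-0.04,0,-1],[0,0,0,0,-0.08,0,-1],[0,0,0,0,-0.12,0,-1],[0,0,0,0,-0.12,0,-1]]' 45; python3 -c "
from h import *
o=robot.get_obs(); print(o['position'],o['ft_force'],o['moment'],o['grip_width'],o['q'])
cv2.imwrite('pics/w3.png',vision.camera('wrist'));cv2.imwrite('pics/sc3.png',vision.camera('scene'));crop('pics/sc3.png',290,130,120,110,5.5,'pics/sc3a.png')"
```

```text
time: 5.3
position: [0.5236, 0.0199, 0.0931]
tool_rot: [0.287, -0.646, 0.646, -0.289]
ft_force: [0.3, 0.3, 10.7]
grip_width: 0.0395
[0.5236 0.0199 0.0931] [ 0.2503  0.2623 10.6876] [0.097  0.0189 0.0697] 0.03946997773394257 [-0.1762  0.6149  1.8079  0.0022  0.7163  0.5543]
```

View pics/w3.png

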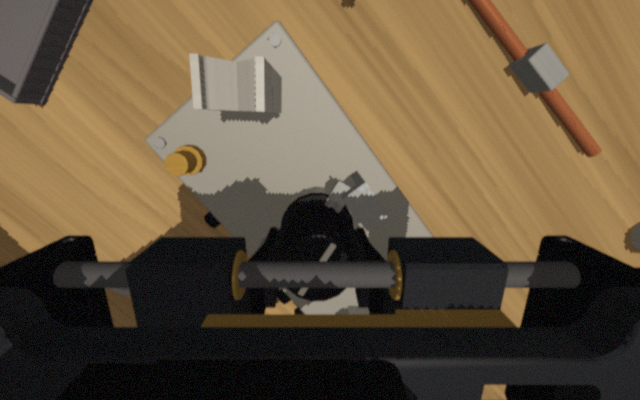

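View pics/sc3a.png

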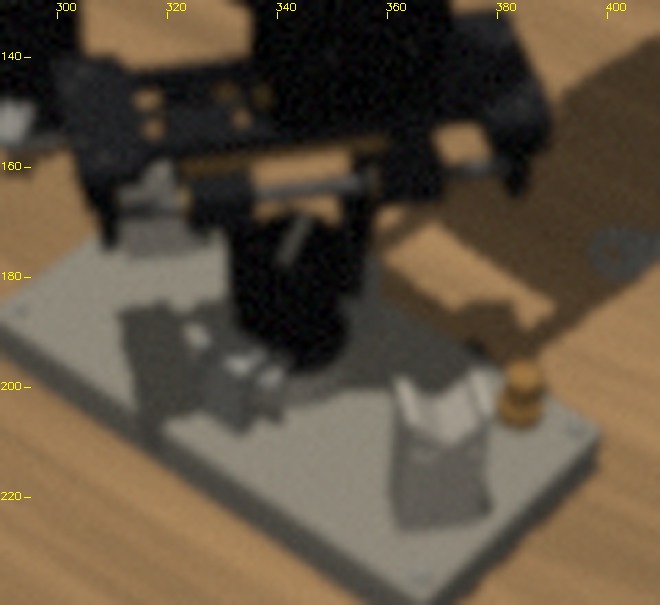

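The white mark keeps its orientation in the wrist view while the fixture has rotated, so the cap is turning with the gripper. Next I'll turn it to about 58°.

```bash
python3 -m crank '[[0,0,0,0,-0.05,0,-1],[0,0,0,0,-0.1,0,-1],[0,0,0,0,-0.15,0,-1],[0,0,0,0,-0.2,0,-1],[0,0,0,0,-0.2,0,-1],[0,0,0,0,-0.2,0,-1]]' 45; python3 -c "
from h import *
o=robot.get_obs(); print(o['position'],o['ft_force'],o['moment'],o['grip_width'],o['q'])
cv2.imwrite('pics/w4.png',vision.camera('wrist'));cv2.imwrite('pics/sc4.png',vision.camera('scene'));crop('pics/sc4.png',290,130,120,110,5.5,'pics/sc4a.png')"
```

```text
time: 6.15
position: [0.5231, 0.0202, 0.093]
tool_rot: [0.473, -0.525, 0.525, -0.474]
ft_force: [-0.5, 0.6, 11.3]
grip_width: 0.0392
[0.5231 0.0202 0.093 ] [-0.5261  0.6311 11.2668] [0.1436 0.0289 0.1061] 0.03916485784920051 [-0.176   0.6149  1.8084  0.0023  0.7169 -0.0734]
```

View pics/w4.png

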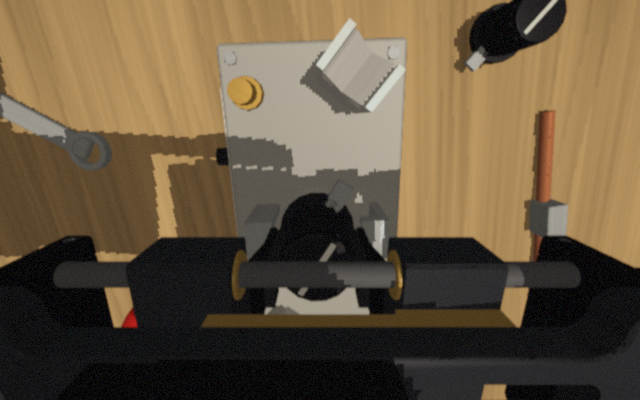

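View pics/sc4a.png

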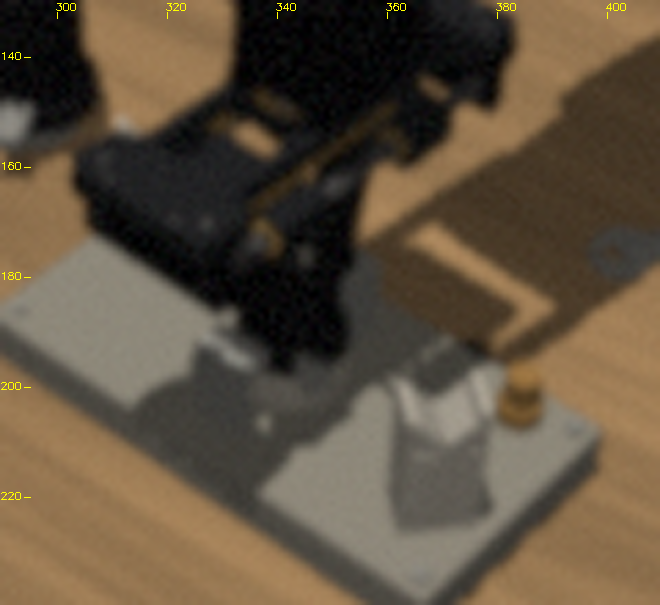

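```bash
python3 -m crank '[[0,-0.02,0,0,0,0,-1],[0,-0.05,0,0,0,0,-1],[0,-0.1,0,0,0,0,-1],[0,-0.18,0,0,0,0,-1],[0,-0.24,0,0,0,0,-1],[0,-0.28,0,0,0,0,-1],[0,-0.28,0,0,0,0,-1]]' 45; python3 -c "
from h import *
o=robot.get_obs(); print(o['position'],o['ft_force'],o['moment'],o['grip_width'],o['q'])
M=R.from_quat(o['tool_rot']).as_matrix(); print(M,M.T@(np.array([.470,.309,.235])-o['position'])/.5)
cv2.imwrite('pics/w5.png',vision.camera('wrist'));cv2.imwrite('pics/sd5.png',vision.camera('side'));crop('pics/sd5.png',240,110,180,160,3.5,'pics/sd5a.png')"
```

```text
time: 7.12
position: [0.5228, 0.0197, 0.233]
tool_rot: [0.473, -0.525, 0.526, -0.474]
ft_force: [-0.5, -0.3, -0.5]
grip_width: 0.0391
[0.5228 0.0197 0.233 ] [-0.535  -0.3493 -0.4965] [ 0.0757 -0.1175 -0.0124] 0.039096768073843144 [-0.1765  0.3949  1.692   0.0008  1.0526 -0.0732]
[[-0.1035  0.0022  0.9946]
 [-0.9946  0.0003 -0.1035]
 [-0.0005 -1.      0.0022]] [-0.5646 -0.0041 -0.1649]
```

View pics/sd5a.png

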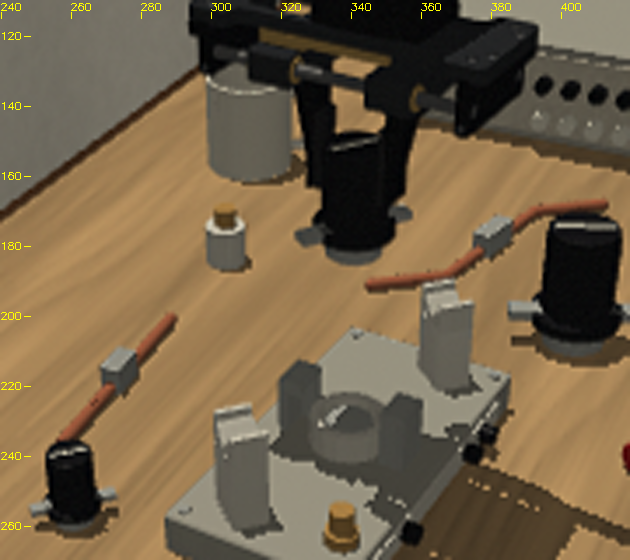

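View pics/w5.png

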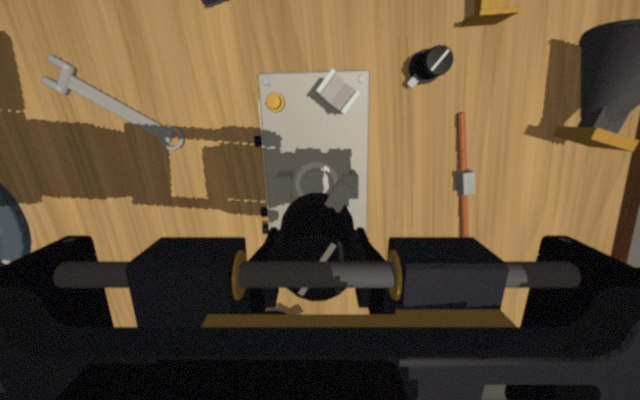

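The cap is off the port and hangs upright in the jaws; the open port shows at (342,232). Now to the tray.

```bash
python3 -m crank '[[-0.05,0,-0.015,0,0,0,-1],[-0.14,0,-0.04,0,0,0,-1],[-0.25,0,-0.073,0,0,0,-1],[-0.36,0,-0.105,0,0,0,-1],[-0.46,0,-0.134,0,0,0,-1],[-0.53,0,-0.155,0,0,0,-1],[-0.565,0,-0.165,0,0,0,-1],[-0.565,0,-0.165,0,0,0,-1],[-0.565,0,-0.165,0,0,0,-1]]' 45; python3 -c "
from h import *
o=robot.get_obs(); print(o['position'],o['ft_force'],o['grip_width'],o['q'])
M=R.from_quat(o['tool_rot']).as_matrix(); print(M.T@(np.array([.470,.309,.0602])-o['position'])/.5)
cv2.imwrite('pics/sd6.png',vision.camera('side'));crop('pics/sd6.png',220,130,200,260,2.3,'pics/sd6a.png')"
```

```text
time: 8.35
position: [0.4699, 0.3075, 0.2313]
tool_rot: [0.474, -0.525, 0.526, -0.473]
ft_force: [0.1, -0.2, -1.3]
grip_width: 0.0392
[0.4699 0.3075 0.2313] [ 0.1431 -0.1697 -1.261 ] 0.03915684004100272 [ 0.3809  0.4491  1.5985 -0.0008  1.0954  0.486 ]
[-0.0034  0.3422  0.0003]
```

View pics/sd6a.png

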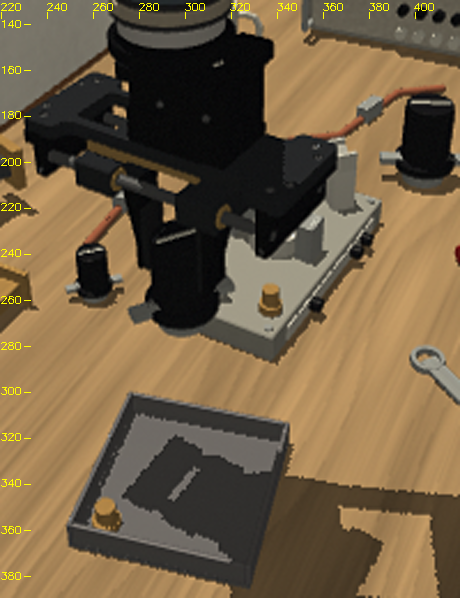

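```bash
python3 -m crank '[[0,0.08,0,0,0,0,-1],[0,0.18,0,0,0,0,-1],[0,0.26,0,0,0,0,-1],[0,0.31,0,0,0,0,-1],[0,0.328,0,0,0,0,-1],[0,0.336,0,0,0,0,-1],[0,0.34,0,0,0,0,-1],[0,0.34,0,0,0,0,-1]]' 45; python3 -c "
from h import *
o=robot.get_obs(); print(o['position'],o['ft_force'],o['moment'],o['grip_width'])"
```

```text
time: 9.4
position: [0.4703, 0.309, 0.0627]
tool_rot: [0.473, -0.525, 0.525, -0.474]
ft_force: [-0.8, 0.4, -1.3]
grip_width: 0.0392
[0.4703 0.309  0.0627] [-0.8356  0.3974 -1.3184] [-0.0641 -0.1209  0.0272] 0.03923334369998657
```

```bash
python3 -m crank '[[0,0.004,0,0,0,0,-1],[0,0.004,0,0,0,0,-1],[0,0.004,0,0,0,0,-1]]' 45; python3 -c "
from h import *
o=robot.get_obs(); print(o['position'],o['ft_force'],o['moment'],o['grip_width'])"
```

```text
time: 9.78
position: [0.4703, 0.3091, 0.0604]
tool_rot: [0.473, -0.525, 0.525, -0.474]
ft_force: [0.8, 0.1, 2.8]
grip_width: 0.0389
[0.4703 0.3091 0.0604] [0.7619 0.056  2.7952] [-0.0181 -0.0354 -0.0286] 0.038948191258823824
```

Contact with the tray floor. I'll release and rise.

```bash
python3 -m crank '[[0,0,0,0,0,0,-0.2],[0,0,0,0,0,0,0.2],[0,0,0,0,0,0,0.6],[0,0,0,0,0,0,1],[0,0,0,0,0,0,1],[0,0,0,0,0,0,1],[0,0,0,0,0,0,1]]' 45;  python3 -m crank '[[0,-0.03,0,0,0,0,1],[0,-0.1,0,0,0,0,1],[0,-0.2,0,0,0,0,1],[0,-0.28,0,0,0,0,1],[0,-0.3,0,0,0,0,1],[0,-0.3,0,0,0,0,1]]'; python3 -c "
from h import *
o=robot.get_obs(); print(o['position'],o['ft_force'],o['moment'],o['grip_width'],o['q'])
cv2.imwrite('pics/sd7.png',vision.camera('side'));crop('pics/sd7.png',220,240,160,150,3.8,'pics/sd7a.png')
cv2.imwrite('pics/sc7.png',vision.camera('scene'));crop('pics/sc7.png',400,170,130,130,4.4,'pics/sc7a.png')"
```

```text
time: 10.65
position: [0.4698, 0.3088, 0.0598]
tool_rot: [-0.473, 0.525, -0.525, 0.473]
ft_force: [-0.7, -1.0, -0.0]
grip_width: 0.0853
time: 11.4
position: [0.4697, 0.3088, 0.2106]
tool_rot: [0.473, -0.525, 0.525, -0.474]
ft_force: [0.8, -0.1, -0.3]
grip_width: 0.087
[0.4697 0.3088 0.2106] [ 0.8001 -0.1273 -0.338 ] [ 0.0206 -0.1175 -0.0174] 0.0869706913330903 [0.3829 0.475  1.6208 0.     1.0444 0.4866]
```

View pics/sd7a.png

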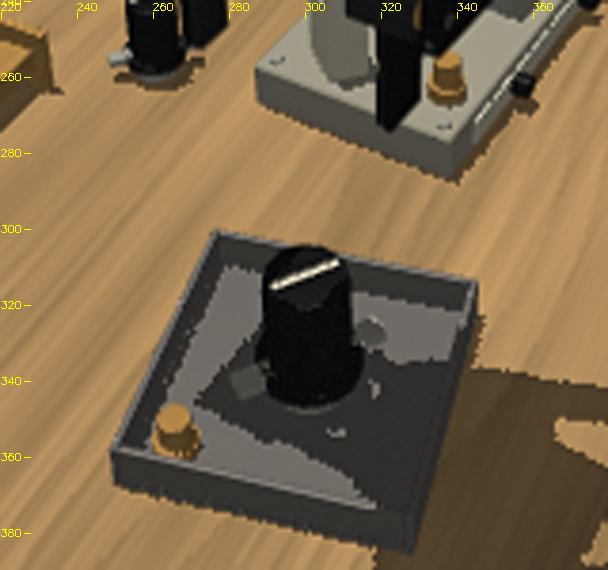

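View pics/sc7a.png

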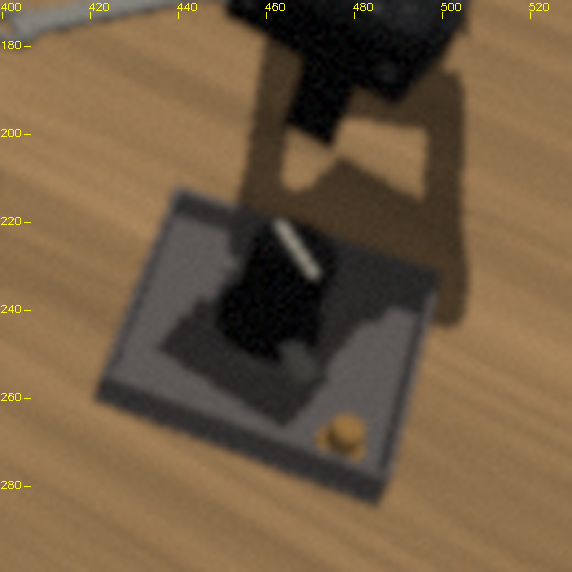

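Cap stands upright in the tray and the adapter hasn't moved. Now over to the probe.

```bash
python3 -m crank '[[0.06,-0.02,0.01,0,0.01,0,1],[0.17,-0.06,0.035,0,0.02,0,1],[0.29,-0.08,0.06,0,0.03,0,1],[0.41,-0.08,0.085,0,0.039,0,1],[0.53,-0.08,0.112,0,0.039,0,1],[0.65,-0.08,0.138,0,0.039,0,1],[0.77,-0.08,0.163,0,0.039,0,1],[0.89,-0.08,0.189,0,0.039,0,1],[1.0,-0.08,0.215,0,0.039,0,1],[1.0,-0.08,0.215,0,0.039,0,1]]';  python3 -c "
from h import *
o=robot.get_obs(); print(o['position'],o['q'])
M=R.from_quat(o['tool_rot']).as_matrix(); print(M.T@(np.array([.5373,-.3214,.25])-o['position'])/.5,np.degrees(np.arctan2(M[1,2],M[0,2])))"
```

```text
time: 12.75
position: [0.5249, -0.2037, 0.2477]
tool_rot: [-0.439, 0.555, -0.554, 0.438]
ft_force: [-0.5, 0.2, 0.0]
grip_width: 0.087
[ 0.5249 -0.2037  0.2477] [-0.5683  0.4314  1.5763 -0.0008  1.1354 -0.3362]
[ 0.2234 -0.0046  0.0782] -13.277312189622421
```

```bash
python3 -m crank '[[0.07,0,0.02,0,0,0,1],[0.16,0,0.05,0,0,0,1],[0.22,0,0.076,0,0,0,1],[0.22,0,0.076,0,0,0,1],[0.22,0,0.076,0,0,0,1]]';  python3 -c "
from h import *
o=robot.get_obs(); cv2.imwrite('pics/w8.png',vision.camera('wrist')); print(o['position'],o['tool_rot'],o['q'])
c=cam('wrist',o)
e=(.0411,.121,.005)
p=[.5373,-.3214,2.9144];C,S_=np.cos(p[2]),np.sin(p[2])
for l in [(0,.072,.005),e,(0,-.072,.005),(-e[0],-e[1],.005),(0,0,.022)]: print(proj(c,[p[0]+C*l[0]-S_*l[1],p[1]+S_*l[0]+C*l[1],l[2]]))
crop('pics/w8.png',230,30,190,220,2.7,'pics/w8a.png')"
```

```text
time: 13.38
position: [0.5365, -0.3132, 0.2484]
tool_rot: [-0.441, 0.555, -0.552, 0.441]
ft_force: [0.2, -0.2, -1.3]
grip_width: 0.0872
[ 0.5365 -0.3132  0.2484] [-0.4406  0.5546 -0.5515  0.4405] [-0.7083  0.5115  1.4264  0.0007  1.2079 -0.4831]
[[318.9849 226.3438]]
[[292.0062 256.2288]]
[[319.3032 126.0346]]
[[351.2216  86.9593]]
[[319.2026 181.3032]]
```

View pics/w8.png

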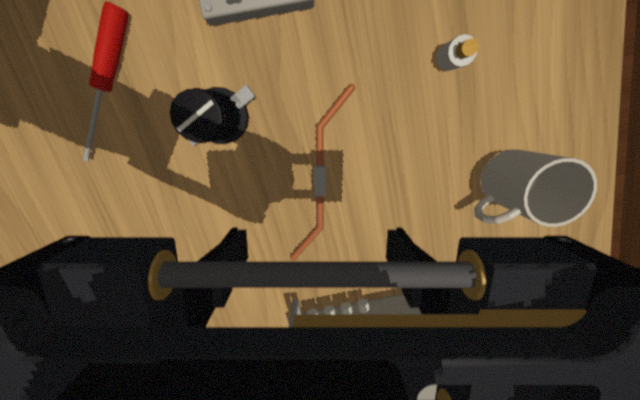

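View pics/w8a.png

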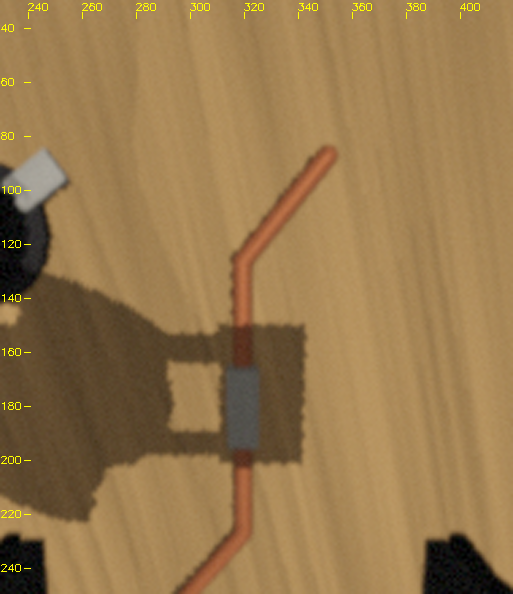

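The block shows at (319,181), exactly as predicted. Descending over it.

```bash
python3 -m crank '[[0.008,0.08,0.003,0,0,0,0.2],[0.016,0.18,0.005,0,0,0,0.2],[0.016,0.28,0.005,0,0,0,0.2],[0.016,0.37,0.005,0,0,0,0.2],[0.016,0.42,0.005,0,0,0,0.2],[0.016,0.42,0.005,0,0,0,0.2],[0.016,0.42,0.005,0,0,0,0.2]]';  python3 -c "
from h import *
o=robot.get_obs(); cv2.imwrite('pics/w9.png',vision.camera('wrist')); print(o['position'],o['tool_rot'],o['ft_force'],o['grip_width'])
M=R.from_quat(o['tool_rot']).as_matrix(); print(M.T@(np.array([.5373,-.3214,.019])-o['position'])/.5,np.degrees(np.arctan2(M[1,2],M[0,2])))
print(proj(cam('wrist',o),[.5373,-.3214,.022]))
cv2.imwrite('pics/sd9.png',vision.camera('side'));crop('pics/sd9.png',330,120,110,100,5.5,'pics/sd9a.png')"
```

```text
time: 14.3
position: [0.5387, -0.3233, 0.0409]
tool_rot: [0.441, -0.553, 0.554, -0.441]
ft_force: [-0.7, -0.3, 0.9]
grip_width: 0.0525
[ 0.5387 -0.3233  0.0409] [ 0.4405 -0.5525  0.5535 -0.4408] [-0.7146 -0.3487  0.8636] 0.05249836378147122
[-0.0031  0.0439 -0.0036] -12.90300403430458
[[314.0996 237.6406]]
```

View pics/w9.png

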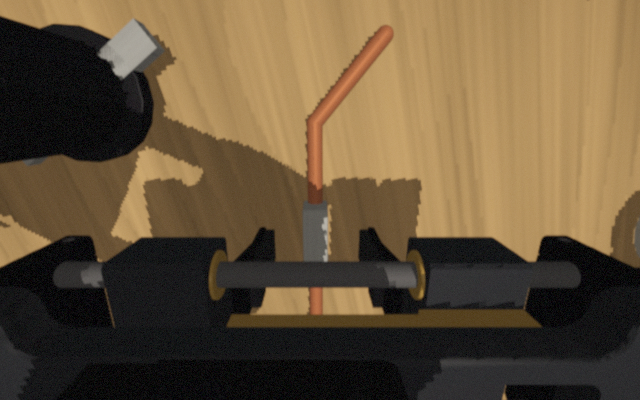

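View pics/sd9a.png

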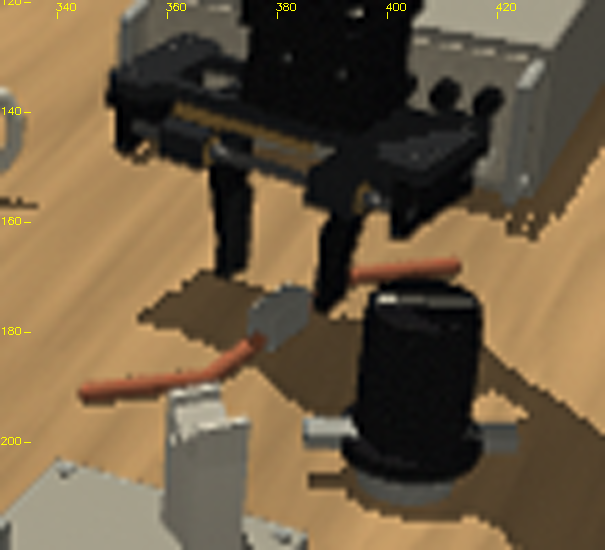

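```bash
python3 -m crank '[[-0.003,0.025,-0.003,0,0,0,0.2],[-0.003,0.042,-0.003,0,0,0,0.2],[-0.003,0.042,-0.003,0,0,0,0.2],[-0.003,0.042,-0.003,0,0,0,-1],[-0.003,0.042,-0.003,0,0,0,-1],[-0.003,0.042,-0.003,0,0,0,-1],[-0.003,0.042,-0.003,0,0,0,-1],[-0.003,0.042,-0.003,0,0,0,-1],[-0.003,0.042,-0.003,0,0,0,-1],[-0.003,0.042,-0.003,0,0,0,-1]]' 35;  python3 -c "
from h import *
o=robot.get_obs(); print(o['position'],o['tool_rot'],o['ft_force'],o['grip_width'])"
```

```text
time: 15.65
position: [0.5371, -0.3221, 0.019]
tool_rot: [0.44, -0.553, 0.553, -0.44]
ft_force: [1.4, 0.2, 0.7]
grip_width: 0.0158
[ 0.5371 -0.3221  0.019 ] [ 0.4403 -0.553   0.5535 -0.4404] [1.3727 0.1965 0.7195] 0.015844899245531435
```

Gripped (15.8 mm). Lift it and check.

```bash
python3 -m crank '[[0,-0.03,0,0,0,0,-1],[0,-0.1,0,0,0,0,-1],[0,-0.2,0,0,0,0,-1],[0,-0.3,0,0,0,0,-1],[0,-0.34,0,0,0,0,-1],[0,-0.34,0,0,0,0,-1]]' 35;  python3 -c "
from h import *
o=robot.get_obs(); print(o['position'],o['tool_rot'],o['ft_force'],o['moment'],o['grip_width'])
cv2.imwrite('pics/w10.png',vision.camera('wrist'))
M=R.from_quat(o['tool_rot']).as_matrix(); print(M.T@(np.array([.5232,.018,.19])-o['position'])/.5,np.degrees(np.arctan2(M[1,2],M[0,2])))
cv2.imwrite('pics/sd10.png',vision.camera('side'));crop('pics/sd10.png',330,60,140,140,4,'pics/sd10a.png')"
```

```text
time: 16.4
position: [0.5375, -0.3224, 0.1914]
tool_rot: [0.44, -0.552, 0.555, -0.441]
ft_force: [0.2, 0.2, -1.7]
grip_width: 0.0157
[ 0.5375 -0.3224  0.1914] [ 0.4402 -0.5516  0.5548 -0.4407] [ 0.1707  0.1965 -1.6531] [ 0.0182 -0.0391 -0.0586] 0.015698737519675418
[-0.6571  0.0006 -0.1804] -12.95058541331992
```

View pics/w10.png

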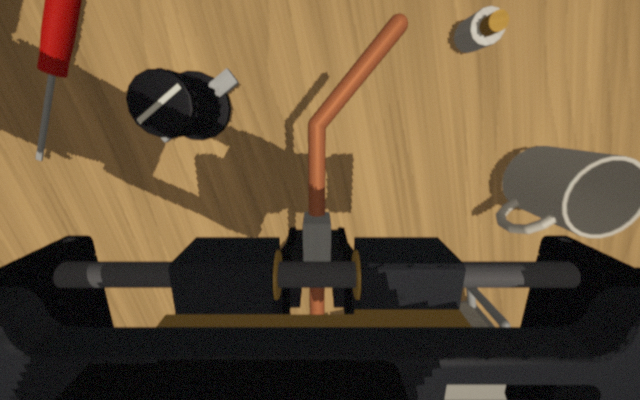

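View pics/sd10a.png

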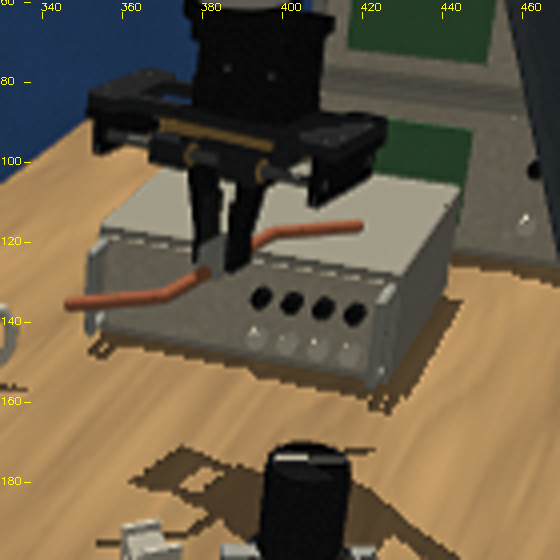

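```bash
python3 -c "
from h import *
crop('pics/w10.png',270,0,150,260,2.3,'pics/w10a.png')
o={'position':np.array([ 0.5375,-0.3224,0.1914]),'tool_rot':np.array([ 0.4402,-0.5516,0.5548,-0.4407])}
c=cam('wrist',o);M=R.from_quat(o['tool_rot']).as_matrix()
for u,z in [((317,123),.1774),((400,20),.1774),((316.5,217),.1944)]:
  print(M.T@(onz(c,*u,z)-o['position']))
"
```

```text
[-0.0725  0.0138  0.0001]
[-0.1226  0.0139  0.0419]
[-0.0235 -0.0031 -0.0002]
```

View pics/w10a.png

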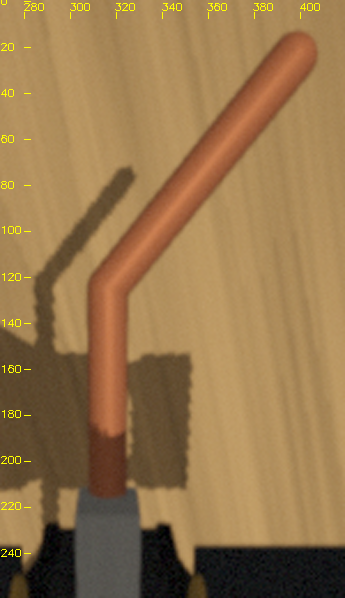

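```bash
python3 -m crank '[[-0.05,0,-0.014,0,-0.01,0,-1],[-0.15,0,-0.041,0,-0.02,0,-1],[-0.26,0,-0.071,0,-0.03,0,-1],[-0.37,0,-0.102,0,-0.04,0,-1],[-0.48,0,-0.132,0,-0.049,0,-1],[-0.58,0,-0.159,0,-0.049,0,-1],[-0.64,0,-0.176,0,-0.049,0,-1],[-0.657,0,-0.18,0,-0.049,0,-1],[-0.657,0,-0.18,0,-0.049,0,-1],[-0.657,0,-0.18,0,-0.049,0,-1]]' 35;  python3 -c "
from h import *
o=robot.get_obs(); print(o['position'],o['tool_rot'],o['ft_force'],o['moment'],o['grip_width'])
cv2.imwrite('pics/w11.png',vision.camera('wrist'))
M=R.from_quat(o['tool_rot']).as_matrix(); print(M.T@(np.array([.5232,.018,.104])-o['position'])/.5,np.degrees(np.arctan2(M[1,2],M[0,2])))
cv2.imwrite('pics/sd11.png',vision.camera('side'));crop('pics/sd11.png',270,120,140,140,4.2,'pics/sd11a.png')"
```

```text
time: 17.75
position: [0.5228, 0.0176, 0.1885]
tool_rot: [-0.482, 0.518, -0.518, 0.481]
ft_force: [0.5, -0.1, -1.8]
grip_width: 0.0162
[0.5228 0.0176 0.1885] [-0.4816  0.518  -0.5179  0.4812] [ 0.5315 -0.1088 -1.8247] [ 0.0029 -0.0971  0.0264] 0.016153062163774382
[-0.001   0.169   0.0009] -4.186162352818159
```

View pics/w11.png

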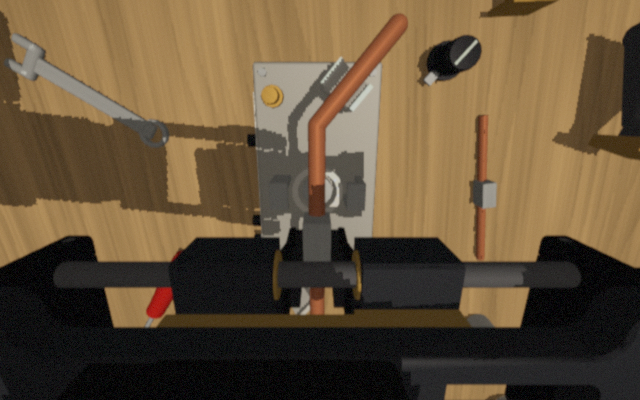

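View pics/sd11a.png

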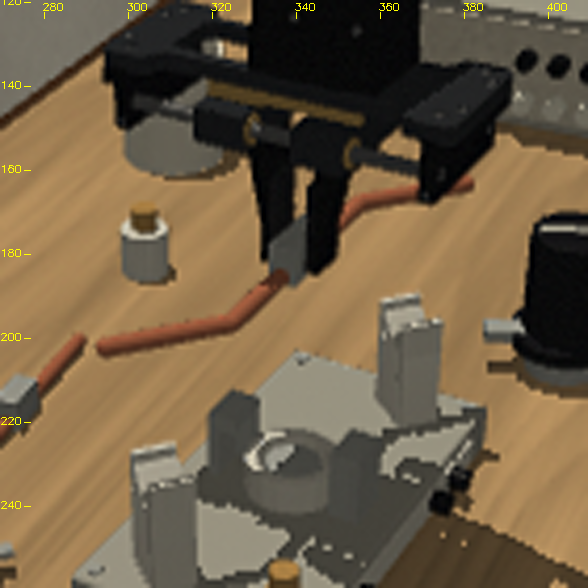

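```bash
python3 -m crank '[[0,0.05,0.001,0,0,0,-1],[0,0.1,0.001,0,0,0,-1],[0,0.13,0.001,0,0,0,-1],[0,0.13,0.001,0,0,0,-1],[0,0.13,0.001,0,0,0,-1]]' 35;  python3 -c "
from h import *
o=robot.get_obs(); print(o['position'],o['tool_rot'],o['ft_force'],o['moment'],o['grip_width'])
cv2.imwrite('pics/w12.png',vision.camera('wrist'));crop('pics/w12.png',230,0,220,260,2.3,'pics/w12a.png')
M=R.from_quat(o['tool_rot']).as_matrix(); print(M.T@(np.array([.5232,.018,.104])-o['position'])/.5,np.degrees(np.arctan2(M[1,2],M[0,2])))
cv2.imwrite('pics/sd12.png',vision.camera('side'));crop('pics/sd12.png',270,150,140,140,4.2,'pics/sd12a.png')
cv2.imwrite('pics/sc12.png',vision.camera('scene'));crop('pics/sc12.png',280,130,130,120,5,'pics/sc12a.png')"
```

```text
time: 18.48
position: [0.524, 0.0181, 0.1244]
tool_rot: [0.481, -0.517, 0.518, -0.482]
ft_force: [-0.2, -0.8, -1.6]
grip_width: 0.0158
[0.524  0.0181 0.1244] [ 0.4812 -0.5174  0.5182 -0.4818] [-0.1839 -0.8248 -1.5684] [-0.0085 -0.1439 -0.0169] 0.015833122396752292
[ 0.0002  0.0408 -0.0016] -4.161048865876171
```

View pics/w12a.png

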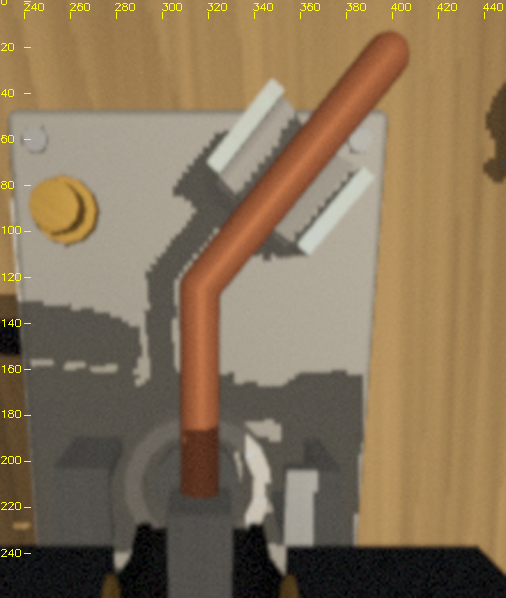

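View pics/sd12a.png

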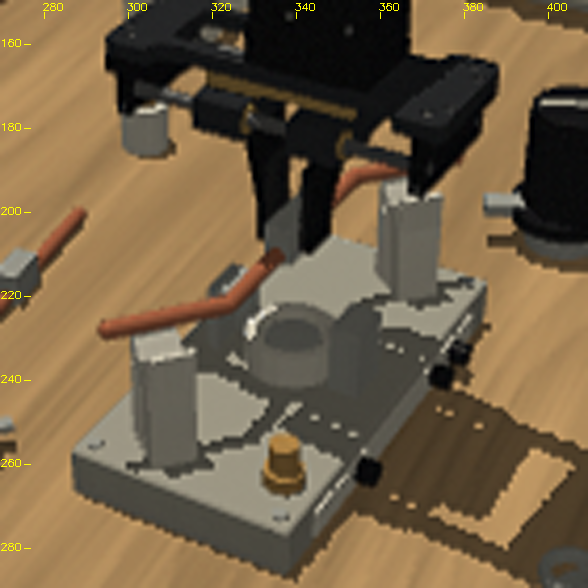

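View pics/sc12a.png

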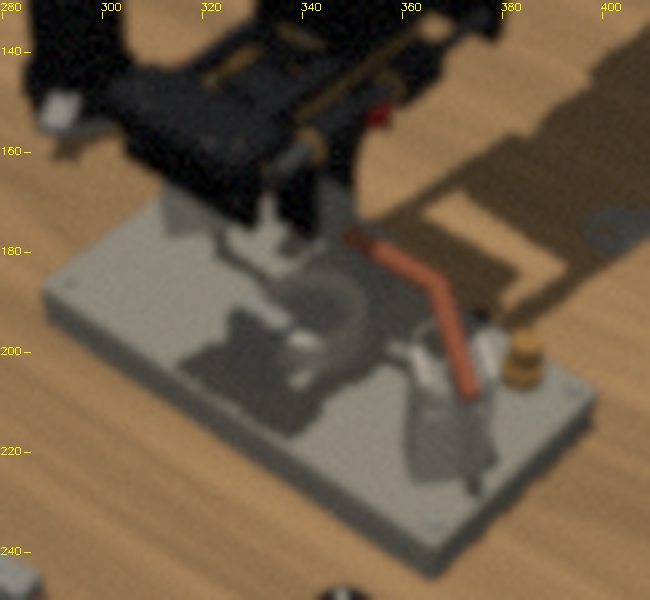

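The bent end lies centred between the lips of the V. Lowering.

```bash
python3 -m crank '[[0,0.015,-0.001,0,0,0,-1],[0,0.028,-0.001,0,0,0,-1],[0,0.036,-0.001,0,0,0,-1],[0,0.036,-0.001,0,0,0,-1],[0,0.036,-0.001,0,0,0,-1]]' 35;  python3 -c "
from h import *
o=robot.get_obs(); print(o['position'],o['ft_force'],o['moment'],o['grip_width'])"
```

```text
time: 19.25
position: [0.5228, 0.0184, 0.1058]
tool_rot: [-0.482, 0.518, -0.518, 0.482]
ft_force: [0.9, 0.9, -1.9]
grip_width: 0.0163
[0.5228 0.0184 0.1058] [ 0.8627  0.8837 -1.9126] [ 0.0283 -0.1637 -0.0309] 0.016287012385337807
```

```bash
python3 -m crank '[[0,0.002,0,0,0,0,-1],[0,0.004,0,0,0,0,-1],[0,0.004,0,0,0,0,-1],[0,0.004,0,0,0,0,-1]]' 35;  python3 -c "
from h import *
o=robot.get_obs(); print(o['position'],o['ft_force'],o['moment'],o['grip_width'])"
```

```text
time: 19.75
position: [0.5231, 0.0184, 0.104]
tool_rot: [0.481, -0.518, 0.518, -0.482]
ft_force: [0.3, -0.3, -0.1]
grip_width: 0.0154
[0.5231 0.0184 0.104 ] [ 0.3201 -0.3006 -0.0925] [-0.0187 -0.1721 -0.0114] 0.01539304352198232
```

```bash
python3 -m crank '[[0,0.002,0,0,0,0,-1],[0,0.002,0,0,0,0,-1],[0,0.002,0,0,0,0,-1]]' 35;  python3 -c "
from h import *
o=robot.get_obs(); print(o['position'],o['ft_force'],o['moment'],o['grip_width'])
cv2.imwrite('pics/w13.png',vision.camera('wrist'));crop('pics/w13.png',230,0,220,260,2.3,'pics/w13a.png')
cv2.imwrite('pics/sd13.png',vision.camera('side'));crop('pics/sd13.png',270,150,140,140,4.2,'pics/sd13a.png')"
```

```text
time: 20.12
position: [0.5232, 0.0183, 0.1038]
tool_rot: [0.481, -0.517, 0.518, -0.482]
ft_force: [-0.6, -1.3, 6.5]
grip_width: 0.0156
[0.5232 0.0183 0.1038] [-0.5644 -1.27    6.4692] [-0.093   0.0825 -0.0552] 0.015615081302007313
```

View pics/w13a.png

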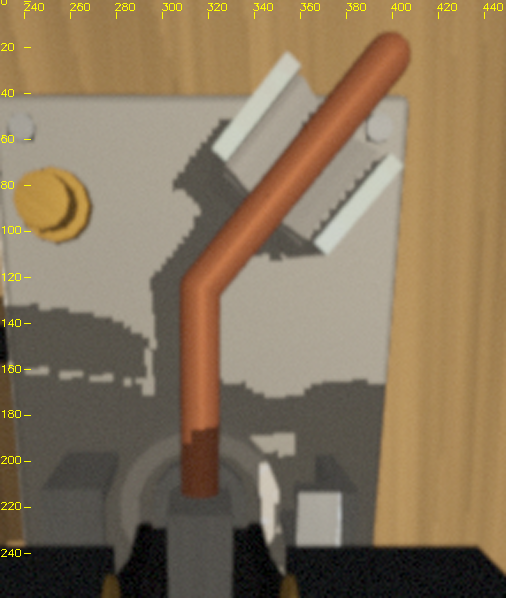

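View pics/sd13a.png

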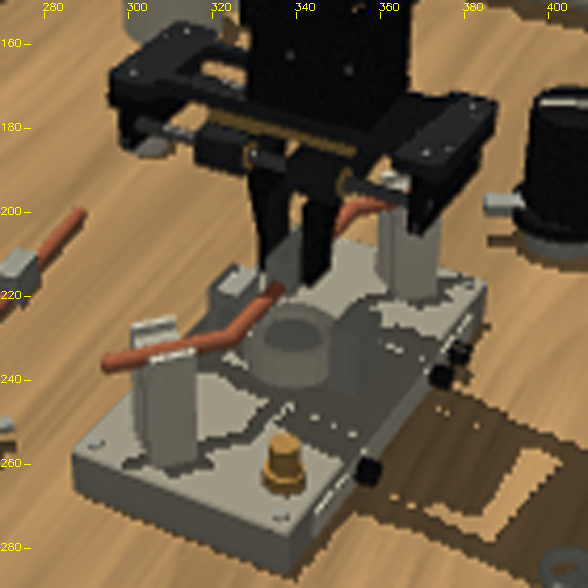

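It sits down in the notches: hard contact at TCP 0.1038 against the expected 0.104. Release.

```bash
python3 -m crank '[[0,-0.001,0,0,0,0,-0.5],[0,-0.001,0,0,0,0,-0.2],[0,-0.001,0,0,0,0,0.1],[0,-0.001,0,0,0,0,0.2],[0,-0.001,0,0,0,0,0.2],[0,-0.001,0,0,0,0,0.2],[0,-0.001,0,0,0,0,0.2]]'; python3 -m crank '[[0,-0.03,0,0,0,0,0.2],[0,-0.08,0,0,0,0,0.2],[0,-0.15,0,0,0,0,0.2],[0,-0.24,0,0,0,0,0.2],[0,-0.3,0,0,0,0,0.2],[0,-0.3,0,0,0,0,0.2]]';  python3 -c "
from h import *
o=robot.get_obs(); print(o['position'],o['tool_rot'],o['ft_force'],o['grip_width'])
cv2.imwrite('pics/w14.png',vision.camera('wrist'))
cv2.imwrite('pics/sd14.png',vision.camera('side'));crop('pics/sd14.png',240,150,180,240,2.5,'pics/sd14a.png')
cv2.imwrite('pics/sc14.png',vision.camera('scene'));crop('pics/sc14.png',280,130,130,120,5,'pics/sc14a.png')"
```

```text
time: 21.1
position: [0.5228, 0.0184, 0.1033]
tool_rot: [-0.482, 0.518, -0.518, 0.482]
ft_force: [0.9, 0.1, -1.1]
grip_width: 0.0517
time: 21.85
position: [0.5245, 0.0182, 0.2568]
tool_rot: [0.48, -0.516, 0.52, -0.483]
ft_force: [1.3, -0.3, -0.5]
grip_width: 0.0524
[0.5245 0.0182 0.2568] [ 0.48   -0.5155  0.5199 -0.4833] [ 1.3089 -0.3424 -0.515 ] 0.052437603668382196
```

View pics/w14.png

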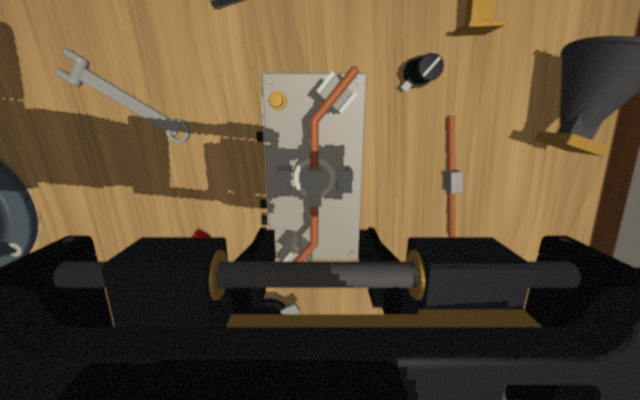

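View pics/sd14a.png

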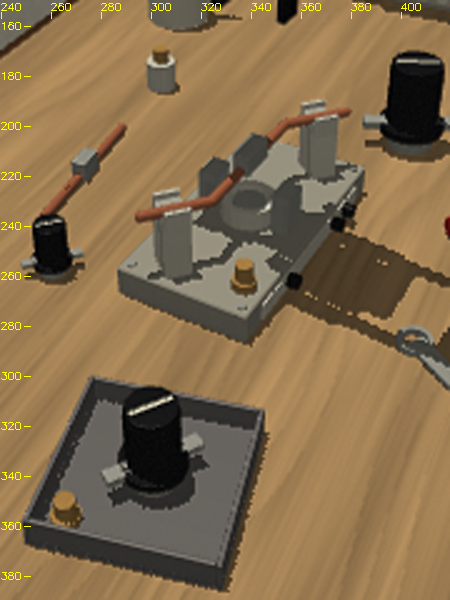

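View pics/sc14a.png

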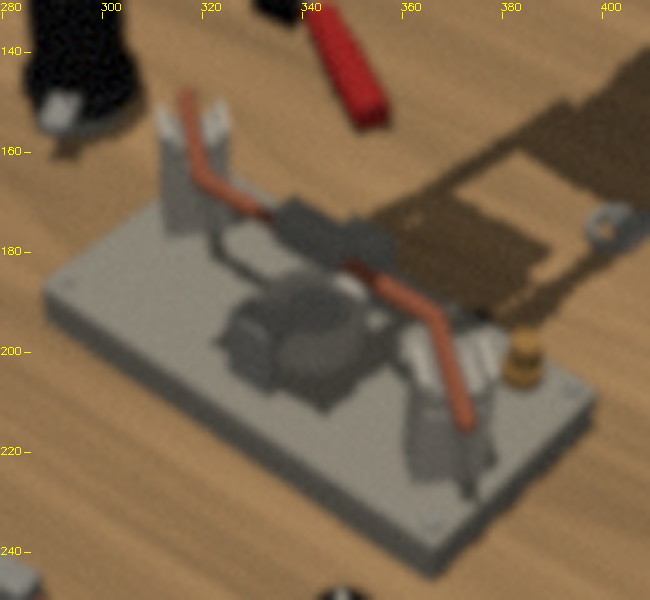

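Both bent ends lie in their Vs, and the cap is upright in the tray. One numeric check of where the probe sits before I hand in.

Run:
```python
from fit import *
S=cam('scene');D=cam('side')
u=lambda *p:unc(p,5,280,130); v=lambda *p:unc(p,2.5,240,150)
e=(.0411,.121)
o=[(S,(0,.072,.005),u(438,303)),(S,(*e,.005),u(468,425)),(S,(0,-.072,.005),u(205,180)),(S,(-e[0],-e[1],.005),u(187,95)),
(D,(0,.072,.005),v(210,204)),(D,(*e,.005),v(140,216)),(D,(0,-.072,.005),v(287,124)),(D,(-e[0],-e[1],.005),v(346,111))]
x,r=fit(o,[.523,.018,-.07],.085); print(x); print(r)
p=np.array([[.023,.1],[-.023,-.1]]); n=np.array([[.0231,.0996],[-.0231,-.0996]])
rot=lambda a:np.array([[np.cos(a),-np.sin(a)],[np.sin(a),np.cos(a)]])
print((p@rot(x[2]).T+x[:2]-(n@rot(-.072).T+[.5232,.018]))*1000,'mm')
c=onz(D,*v(152,396),.078); T=rot(.197).T@(c[:2]-[.472,.312]); print('cap in tray',T)
```

```text
[ 0.5222  0.0181 -0.0736]
[[-0.5528  2.7313]
 [-0.3137 -0.8491]
 [-0.374  -0.4469]
 [-0.0164  0.1876]
 [ 0.8892 -0.5035]
 [ 0.5806  0.8806]
 [-0.3632  0.6165]
 [ 0.0721  0.9726]]
[[-0.8862  0.4218]
 [-1.0627 -0.2924]] mm
cap in tray [ 0.0005 -0.0128]
```

The probe's ends come out about 1 mm from their notch points, and the cap is well inside its ±50 mm. The robot is clear of everything, so I'm handing in.

```bash
python3 -c "
from rig import robot
print(robot.hand_in()); print(robot.get_obs()['time'])"
```

```text
the job is handed in; nothing more can be done
None
the job is handed in; nothing more can be done
```

The job is done and handed in at about 22 s of the 58 s allowed; the hand-in gives no verdict, so what follows is from my own checks.

- **Cap:** I pressed the middle-sized cap about 7 mm (11 N), turned it about 58° anticlockwise and lifted it off. In the pictures it stands upright on the tray floor, its axis roughly 13 mm from the tray centre.
- **Probe:** I laid it across the open port with both bent ends in the V-notches. From the last pictures each end is about 1 mm horizontally from its notch point. The fixture position used for that was estimated to about 2 mm.
- **Seating height:** I did not measure the probe's height from the pictures. It made hard contact at a tool height of 103.8 mm, against 104 mm expected.
- **Everything else:** The adapter, elbow and rod look unmoved in the last pictures. I did not measure the bystanders, and I did not check the waveguide and load separately, though the arm never went near them. The gripper was open and about 15 cm above the probe at the end.

No check failed; one bend point in the last probe fit was 2.7 pixels off, the rest under 1 pixel.

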